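# Steady the rocking counter scale and release its transport lock

### The arm

A 6-joint arm with a two-finger parallel gripper is mounted at the origin on a cart in front of the work surface, level with it; the furniture and walls round the work are solid. World frame = base frame: x ahead of the robot, y to its left, z up, the work surface at z = 0. Lengths are in m, angles in rad, forces in N, time in s.
With the tool pointing down it reaches from about 0.35 to 0.775 m from the base axis. Payload 7.3 kg.
Tool frame: the origin (TCP) lies midway between the tips of the shut fingers; the grasp point (between the pads) lies 19 mm behind it (robot.tcp_to_grasp is the distance from the TCP to the grasp point, in m); z points along the fingers, y is the line along which they close (so a half turn about z gives the same grasp; the last joint's range is limited). The gripper opens to 92 mm and grips with 3 to 60 N. Pads are 19 mm wide; open, the fingers measure 130 mm over their backs; the gripper's body (75 mm by 190 mm) begins 47 mm behind the grasp point.
Start: joints at [1.032, 0.342, 1.524, -0, 1.275, -0.146], TCP at [0.201, 0.485, 0.227] pointing down, gripper open.
Joint ranges: [-2.53, 2.53], [-0.77, 2.02], [0.04, 2.7], [-1, 4.14], [0.28, 2.66], [-3.11, 3.11]. Speed limits (rad/s): [2.57, 2.57, 3.14, 3.14, 3.14, 3.14].

### API

Orientations are given as [roll, pitch, yaw] about the fixed x, y, z axes, in that order (R = Rz(yaw) Ry(pitch) Rx(roll)).
In Python, from cell import readout, cams, ticket, robot gives the robot as it stands. The module is installed in compiled form; this text tells all that it offers.
- The arm moves only by the tool jog_arm, never from a script. Its argument "plan" is a list of rows, each a list of 5 numbers: the shift along the world's x, y, z each as a share of 0.08 m, from -1 to 1, then the turn about the world's z as a share of 90 degrees, from -1 to 1, then the opening, from -1 (shut) to 1 (fully open). A call has 1 to 12 rows; each row is the pose to reach, as a shift and turn from the pose commanded when the call began; what a row does not reach only later rows make up. A row lasts 1/10 s, in which the tool goes at most 50 mm and 8.59 degrees, less where a joint would pass 70% of its speed; a pose out of reach is approached as far as the arm can. A call with a number of a shift or a turn outside -1 to 1 is refused whole. A call with a gripper value outside its range is refused whole. The fingers move at their own pace and stop on an object; "squeeze" is the grip in N (left out, the last holds). Time passes only in rows, so rows that repeat a pose let the fingers close. It gives the time, the measured TCP pose, the force, the opening and the grip force at its end, in the units of the state.
- readout.observe(): the state, without advancing time (a new reading comes with each control period).
- cams.read_camera(name): name is "scene" or "top" or "wrist"; returns the picture (384x512x3 uint8, blue, green, red); there is no depth.
- cams.calibration(name): a dict with "K" (3x3 intrinsics, pixels), "world_from_camera" (4x4, takes a point from camera to world coordinates). Camera axes: x right, y down, z forward; pixel columns grow to the right and rows downward; lengths in m; the calibration is good to about 2 mm. The wrist camera is an equidistant fisheye: a pixel r from the principal point sees the ray r / f radians off the axis. A picture is of the moment at which its call begins: read the wrist's pose just before it. calibration takes no time and is no camera call; for the wrist camera it gives the pose at the moment of the call.
- ticket.hand_in(): hands the job in; it is judged then, once.
The state is a dict: "time": time; "qpos": joint angles; "qvel": joint speeds; "joint_efforts": joint torques, N m; "tool_pos": TCP position; "tool_rot": TCP orientation; "contact_force": force on the tool from outside, world axes, zero at the start; "torque": the same for the moment, N m; "opening": finger opening in m; "grip_force": force on a finger pad.
Only numpy, scipy, OpenCV 4.12 (cv2) and the standard library are available. Lean on these libraries where they do the work, as an engineer would, in place of code of your own. Each camera call takes 0.05 s, during which the arm holds its last target. There are 200 camera calls.

### The job

The counter scale rocks on its four screw feet: press its corners to feel which foot hangs clear of the worktop, and screw that foot down with the wing knob above it until the scale stands firm with all four feet bearing. Then, with the scale firm, press on the flush ribbed lock plate in its front deck and slide it fully to the scale's left, which frees the pan for weighing. Leave the scale where it stands and the things round it undisturbed.

Things in the scene. Friction and masses are not known exactly. Their poses are not given: they have to be found in the camera images.
- scale: Grey counter scale, 3.4 kg, loose on the worktop: casting 224 x 224 mm, flat deck 50 mm up, round steel pan (radius 64, top 64 mm up) centred 12 mm behind the middle, sloping console with display in front reaching 146 mm ahead of the middle. Origin: middle of its underside, at the feet's soles; x to its back (away from the robot), y to its left, z up. Four domed rubber feet at (+-92, +-92) mm.
- knob_fl: Black wing knob on the front-left corner above that foot. Origin: its axis at deck height, (-92, 92) mm on the scale; x along the wing, z up. Hub of radius 12, flat top 36 mm up. 10 mm bar with a round post of radius 8 at each end, 30 mm from the axis, 12 to 34 mm up. Clockwise from above screws its foot out (down) 6 mm a turn; the knob keeps its height. Range: over a turn each way.
- knob_fr: The same wing knob on the front-right corner, (-92, -92) mm on the scale. Every knob resists with a steady 0.07 N m (about 2.5 N at an end post) and stays where it is left, also under load. It may be pushed round with shut fingers against an end post: apart from the knob itself nothing stands above the deck within 50 mm of its axis, all the way round.
- knob_bl: The same wing knob on the back-left corner, (92, 92) mm on the scale. The feet start screwed out by unknown amounts, so that the scale rocks by 1 to 7.5 mm about one diagonal; one or both feet at the ends of the other diagonal are too short. All four bear when the summed lengths of the feet on one diagonal equal those on the other to within about 0.8 mm: the rubber yields about 0.03 mm per N.
- knob_br: The same wing knob on the back-right corner, (92, -92) mm on the scale. While the scale rocks, the two longer feet at the ends of the rocking diagonal carry all its weight (33 N) and are squashed by it.
- top_fl (a point): Centre of the flat hub top of the front-left wing knob, on its axis, 86 mm above the scale's origin. Pressing straight down on it with 8 to 20 N brings that corner's foot onto the worktop (it tips under 3 N), so the height of the pressed hub then tells how far that foot is screwed out, compared with the others.
- top_fr (a point): Centre of the flat hub top of the front-right wing knob, on its axis, 86 mm above the scale's origin.
- top_bl (a point): Centre of the flat hub top of the back-left wing knob, on its axis, 86 mm above the scale's origin.
- top_br (a point): Centre of the flat hub top of the back-right wing knob, on its axis, 86 mm above the scale's origin.
- lock_top (a point): Middle of the top of the transport-lock plate: ribbed steel, 34 mm (x) by 50 mm (y), flush with the deck in a shallow recess 90 mm long, 84 mm ahead of the scale's middle. No handle: it is dragged along the scale's +y (to its left) under a fingertip pressed on it with 5 to 15 N; it resists with about 1.5 N.
- lock (a joint): Travel of the lock plate in m: 0 locked (at the right), 0.040 fully released (at the left).
- nutmeg: Low round tin, 57 mm wide, 39 high, beside the scale (bystander). Origin: centre of its underside.
- tape: Roll of tape lying flat, 96 mm wide, 25 high, beside the scale (bystander). Origin: centre of its underside.
- rice_jar: Glass jar with yellow screw lid, 53 mm wide, 99 high (bystander). Origin: centre of its underside.
- ghee: Brown jar with gold lid, 59 mm wide, 87 high (bystander). Origin: centre of its underside.
- red_jar: Jar with a grey metal lid, 70 mm wide, 85 high (bystander). Origin: centre of its underside.
- clip_jar: Wire-clip preserving jar, 93 mm wide, 80 high (bystander). Origin: centre of its underside.

How it is judged:
On the way, in this order (a step that is already met when the one before it is completed fails the run):
1. the scale stands firm: all four feet bear on the worktop with the robot off the scale, the lock still shut (contact force between each of foot_fl_c0, foot_fr_c0, foot_bl_c0, foot_br_c0 and anything else above 0.5 N and contact force between each of the arm, the fingers and scale below 0.05 N and value of joint lock below 0.015 m), for 0.3 s.
2. the transport lock is slid fully to the left (value of joint lock above 0.035 m), for 0.1 s.
At the end, for the whole second after the job is handed in: All four feet bear on the worktop (each with at least 0.5 N), the lock plate is within 5 mm of its left end (35 mm of travel or more), and the scale is at rest within 40 mm of where it stood (contact force between each of foot_fl_c0, foot_fr_c0, foot_bl_c0, foot_br_c0 and anything else above 0.5 N and value of joint lock above 0.035 m and distance of scale from where it was at the start of the episode below 0.04 m and linear speed of scale below 0.01 m/s); the robot touches nothing.
It fails at once if a bystander is moved by more than 30 mm (distance of any of nutmeg, tape, rice_jar, ghee, red_jar, clip_jar from where it was at the start of the episode above 0.03 m).
It fails at once if the scale is tipped by more than 8 degrees (angle between scale's own z axis and vertical above 0.14 rad).
It also fails if it takes over 72 s, if anything falls off the work surface, if the arm or the gripper's body presses on something with over 40 N, if the wrist force passes 120 N, or if a joint passes its speed limit or range.

## Working session

There is one attempt and no reset: what is moved stays moved. The work goes in short steps, Python scripts to look and compute and a tool call to move; the robot and the scene stay as the last step left them, time stands still between calls to the robot, and variables do not carry over. Pictures are saved under pics/ and viewed, at most 10 in all, crops included, and the job is handed in when it is done.

Besides the shell and the picture viewer there is one more tool, called after ">>>" in YAML: its name, and indented under it one key for each argument. jog_arm: Moves the arm, as the interface text tells. Shift numbers are shares of 0.08 m and turn numbers shares of 90 degrees, none past 1 either way. Its arguments: {"type":"object","properties":{"plan":{"type":"array"},"squeeze":{"type":"number"}},"required":["plan"]}

```bash
mkdir -p pics; python3 - <<'E'
from cell import readout,cams,robot
import cv2,numpy as np
s=readout.observe();print(s)
for n in("top","scene"):
    cv2.imwrite(f"pics/{n}0.png",cams.read_camera(n));c=cams.calibration(n);print(n,np.round(c["K"],1).tolist(),np.round(c["world_from_camera"],4).tolist())
E
```

```text
{'time': 0.0, 'qpos': array([ 1.03199557e+00,  3.42707189e-01,  1.52501741e+00,  4.09056097e-05,
        1.27536462e+00, -1.46003319e-01]), 'qvel': array([-0.00036391,  0.00094733,  0.0002956 , -0.00170284,  0.00111906,
        0.00087853]), 'joint_efforts': array([ 4.27217556e-04, -4.31250143e+01, -2.44222766e+01,  7.18495063e-02,
        5.58418385e-02, -1.23923642e-04]), 'tool_pos': array([0.20072093, 0.48468673, 0.22605287]), 'tool_rot': array([-3.14011770e+00, -2.56427076e-04,  2.74878308e+00]), 'contact_force': array([ 0.03765303, -0.39536946, -0.52944488]), 'torque': array([-0.02489614, -0.00732704, -0.03893323]), 'grip_force': 0.0, 'opening': 0.09227504702725726}
top [[381.2, 0.0, 256.7], [0.0, 381.2, 191.4], [0.0, 0.0, 1.0]] [[0.0222, -0.9994, 0.025, 0.5046], [-0.9993, -0.0229, -0.0287, -0.0103], [0.0293, -0.0243, -0.9993, 1.1193], [0.0, 0.0, 0.0, 1.0]]
scene [[462.7, 0.0, 252.8], [0.0, 462.7, 191.3], [0.0, 0.0, 1.0]] [[0.6021, -0.3325, 0.7259, -0.3658], [-0.7984, -0.258, 0.544, -0.7076], [0.0064, -0.9071, -0.4208, 0.6084], [0.0, 0.0, 0.0, 1.0]]
```

View pics/top0.png

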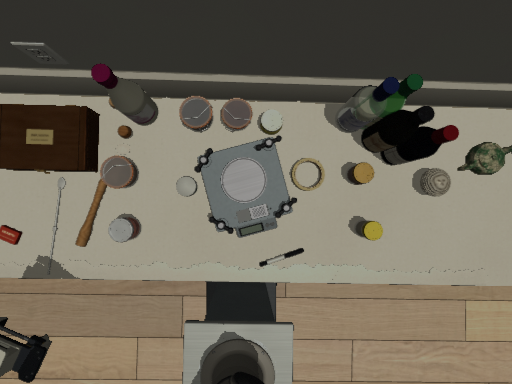

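View pics/scene0.png

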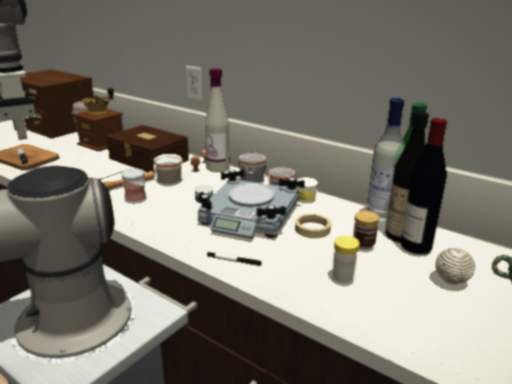

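The top view shows the scale near pixel (246,185), yawed about 15°. Its black knobs are near (204,160), (268,144), (287,207) and (222,226), with the tape at (307,174) and the tin at (186,186). Next I'll measure the knobs and pan.

```bash
cat > h.py <<'E'
import numpy as np,cv2
from cell import readout,cams
def ray(c,uv,z):
    K,T=c["K"],c["world_from_camera"]
    d=T[:3,:3]@np.linalg.solve(K,[uv[0],uv[1],1.]);o=T[:3,3]
    return o+d*(z-o[2])/d[2]
def proj(c,p):
    K,T=c["K"],c["world_from_camera"];q=K@(T[:3,:3].T@(np.asarray(p)-T[:3,3]));return q[:2]/q[2]
E
python3 - <<'E'
from h import *
im=cv2.imread("pics/top0.png");c=cams.calibration("top")
cv2.imwrite("pics/topc.png",cv2.resize(im[125:250,165:335],None,fx=4.5,fy=4.5,interpolation=cv2.INTER_CUBIC))
g=im.max(2)
m=np.zeros_like(g);m[130:240,195:300]=(g[130:240,195:300]<45)
n,l,st,ce=cv2.connectedComponentsWithStats(m)
for i in range(1,n):
    if st[i,4]>15:print(st[i],ce[i].round(1),ray(c,ce[i],.08).round(4))
E
```

```text
[256 136  25  15 112] [267.3 143.2] [ 0.6632 -0.0663  0.08  ]
[195 148  18  24 110] [203.8 160. ] [0.6127 0.1057 0.08  ]
[275 198  22  19 108] [284.8 207.1] [ 0.4894 -0.1179  0.08  ]
[209 216  24  17 102] [220.8 224.1] [0.4396 0.0553 0.08  ]
[259 223   5   8  16] [261.6 226.3] [ 0.4358 -0.0558  0.08  ]
```

View pics/topc.png

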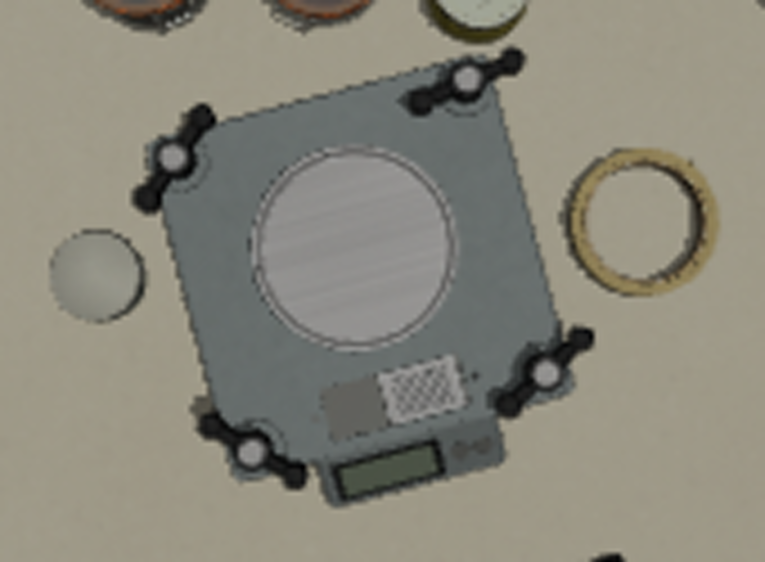

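The crop shows the hub tops at BL (173,157), BR (467,79), FR (546,373) and FL (251,453). The lock plate is at (421,390), with its empty recess to the left.

```bash
cat >> h.py <<'E'
def crop2px(p): return [(p[0]+.5)/4.5-.5+165,(p[1]+.5)/4.5-.5+125]
E
python3 - <<'E'
from h import *
c=cams.calibration("top");R=lambda p,z:ray(c,crop2px(p),z)
hub=dict(fl=(251,453),fr=(546,373),bl=(173,157),br=(467,79))
loc=dict(fl=(-.092,.092),fr=(-.092,-.092),bl=(.092,.092),br=(.092,-.092))
H={k:R(v,.088) for k,v in hub.items()}
A=np.array([loc[k] for k in H]);B=np.array([H[k][:2] for k in H]);cen=B.mean(0)
z=((A[:,0]-1j*A[:,1])*((B-cen)@[1,1j])).sum();th=np.angle(z)
print("cen",cen,"yaw",np.degrees(th),"scale",abs(z)/(A**2).sum())
Rm=np.array([[np.cos(th),-np.sin(th)],[np.sin(th),np.cos(th)]])
for k,a in zip(H,A):print(k,H[k].round(4),(cen+Rm@a).round(4))
print("lock",R((421,390),.052),cen+Rm@[-.084,-.02])
posts=dict(fl=((209,424),(295,474)),fr=((582,338),(508,404)),bl=((202,115),(147,199)),br=((512,62),(419,103)))
for k,v in posts.items():
    a,b=[R(q,.086)[:2] for q in v];d=a-b;print(k,a.round(4),b.round(4),"wing world deg",np.degrees(np.arctan2(d[1],d[0])).round(1),np.linalg.norm(d).round(4))
E
```

```text
cen [ 0.5508942  -0.00662946] yaw 16.293107857471767 scale 0.997153609877059
fl [0.4369 0.0558 0.088 ] [0.4368 0.0559]
fr [ 0.4886 -0.1203  0.088 ] [ 0.4884 -0.1207]
bl [0.6132 0.1068 0.088 ] [0.6134 0.1075]
br [ 0.6649 -0.0688  0.088 ] [ 0.665  -0.0691]
lock [ 0.47574205 -0.04641064  0.052     ] [ 0.47587875 -0.04939255]
fl [0.4536 0.0814] [0.4247 0.0293] wing world deg 61.0 0.0596
fr [ 0.5101 -0.1419] [ 0.4694 -0.0979] wing world deg -47.2 0.0599
bl [0.6392 0.0903] [0.5878 0.122 ] wing world deg -31.6 0.0604
br [ 0.6763 -0.096 ] [ 0.6499 -0.0402] wing world deg -64.7 0.0617
```

>>> jog_arm:
  plan:
    - [0.3,-0.5,-0.1,-0.08,-1]
    - [0.59,-1,-0.25,-0.16,-1]
    - [0.59,-1,-0.25,-0.16,-1]
  squeeze: 20

```text
time: 0.4
tool_pos: [0.2491, 0.4006, 0.2049]
tool_rot: [-3.136, 0.001, 2.49]
contact_force: [-0.2, 0.5, 0.1]
opening: 0.0724
grip_force: 0.0
```

>>> jog_arm:
  plan:
    - [0.3,-0.5,-0.1,-0.08,-1]
    - [0.59,-1,-0.25,-0.16,-1]
    - [0.59,-1,-0.25,-0.16,-1]

```text
time: 0.7
tool_pos: [0.2965, 0.3214, 0.1855]
tool_rot: [-3.138, 0.001, 2.239]
contact_force: [-0.8, 1.0, -0.4]
opening: 0.0482
grip_force: 0.0
```

>>> jog_arm:
  plan:
    - [0.3,-0.5,-0.1,-0.08,-1]
    - [0.59,-1,-0.25,-0.16,-1]
    - [0.59,-1,-0.25,-0.16,-1]

```text
time: 1.0
tool_pos: [0.344, 0.242, 0.1657]
tool_rot: [-3.14, 0.001, 1.988]
contact_force: [0.4, 0.5, 0.5]
opening: 0.0243
grip_force: 0.0
```

>>> jog_arm:
  plan:
    - [0.3,-0.5,-0.1,-0.08,-1]
    - [0.59,-1,-0.25,-0.16,-1]
    - [0.59,-1,-0.25,-0.16,-1]

```text
time: 1.3
tool_pos: [0.3916, 0.1624, 0.1459]
tool_rot: [-3.141, 0.001, 1.737]
contact_force: [-0.5, 0.5, -0.0]
opening: 0.0023
grip_force: 0.0
```

>>> jog_arm:
  plan:
    - [0.3,-0.5,-0.1,-0.08,-1]
    - [0.59,-1,-0.25,-0.1,-1]
    - [0.59,-1,-0.25,-0.1,-1]
    - [0.59,-1,-0.25,-0.1,-1]

```text
time: 1.7
tool_pos: [0.437, 0.0856, 0.1266]
tool_rot: [-3.141, -0.001, 1.587]
contact_force: [-1.6, 0.5, 0.1]
opening: 0.0001
grip_force: 0.0
```

>>> jog_arm:
  plan:
    - [0,-0.37,0,0,-1]
    - [0,-0.37,-0.42,0,-1]
    - [0,-0.37,-0.42,0,-1]
    - [0,-0.37,-0.46,0,-1]
    - [0,-0.37,-0.46,0,-1]

```text
time: 2.2
tool_pos: [0.4371, 0.0566, 0.0907]
tool_rot: [3.141, -0.0, 1.589]
contact_force: [0.1, 0.3, 0.1]
opening: 0.0003
grip_force: 0.0
```

>>> jog_arm:
  plan:
    - [0,0,-0.02,0,-1]
    - [0,0,-0.04,0,-1]
    - [0,0,-0.04,0,-1]

```text
time: 2.5
tool_pos: [0.437, 0.0556, 0.087]
tool_rot: [3.141, -0.0, 1.587]
contact_force: [0.2, -0.2, -0.1]
opening: 0.0008
grip_force: 0.0
```

>>> jog_arm:
  plan:
    - [0,0,-0.01,0,-1]
    - [0,0,-0.025,0,-1]
    - [0,0,-0.025,0,-1]

```text
time: 2.8
tool_pos: [0.4369, 0.0554, 0.0846]
tool_rot: [-3.141, -0.0, 1.586]
contact_force: [0.2, -0.2, -1.0]
opening: 0.0003
grip_force: 0.0
```

>>> jog_arm:
  plan:
    - [0,0,-0.012,0,-1]
    - [0,0,-0.025,0,-1]
    - [0,0,-0.025,0,-1]

```text
time: 3.1
tool_pos: [0.437, 0.0554, 0.0829]
tool_rot: [3.141, 0.0, 1.586]
contact_force: [-1.5, -0.8, 3.0]
opening: 0.0006
grip_force: 1.8
```

>>> jog_arm:
  plan:
    - [0,0,-0.012,0,-1]
    - [0,0,-0.025,0,-1]
    - [0,0,-0.025,0,-1]

```text
time: 3.4
tool_pos: [0.437, 0.0555, 0.0822]
tool_rot: [3.141, 0.0, 1.587]
contact_force: [-5.5, 0.7, 19.8]
opening: 0.0006
grip_force: 10.4
```

>>> jog_arm:
  plan:
    - [0,0,0.15,0,-1]
    - [0.2,-0.5,0.18,0,-1]
    - [0.3,-1,0.18,0,-1]

```text
time: 3.7
tool_pos: [0.4623, -0.025, 0.0958]
tool_rot: [3.139, 0.001, 1.589]
contact_force: [1.3, -0.2, 0.3]
opening: 0.0007
grip_force: 0.0
```

>>> jog_arm:
  plan:
    - [0.15,-0.5,0,0,-1]
    - [0.3,-1,0,0,-1]

```text
time: 3.9
tool_pos: [0.4852, -0.1061, 0.0951]
tool_rot: [3.141, -0.0, 1.587]
contact_force: [-0.4, 1.0, -0.1]
opening: 0.0004
grip_force: 0.0
```

>>> jog_arm:
  plan:
    - [0.045,-0.21,0,0,-1]
    - [0.045,-0.21,0,0,-1]
    - [0.045,-0.21,-0.08,0,-1]
    - [0.045,-0.21,-0.08,0,-1]

```text
time: 4.3
tool_pos: [0.4874, -0.1197, 0.0877]
tool_rot: [-3.139, -0.001, 1.588]
contact_force: [-0.2, -0.0, -0.4]
opening: 0.0
grip_force: 0.0
```

>>> jog_arm:
  plan:
    - [0,0,-0.012,0,-1]
    - [0,0,-0.025,0,-1]
    - [0,0,-0.025,0,-1]

```text
time: 4.6
tool_pos: [0.4885, -0.1207, 0.0867]
tool_rot: [-3.142, -0.0, 1.587]
contact_force: [-0.6, 0.8, 0.2]
opening: 0.0003
grip_force: 0.0
```

>>> jog_arm:
  plan:
    - [0,0,-0.012,0,-1]
    - [0,0,-0.025,0,-1]
    - [0,0,-0.025,0,-1]

```text
time: 4.9
tool_pos: [0.4889, -0.1214, 0.0854]
tool_rot: [3.14, 0.0, 1.586]
contact_force: [-1.4, 1.0, 5.0]
opening: 0.0004
grip_force: 2.9
```

>>> jog_arm:
  plan:
    - [0,0,-0.012,0,-1]
    - [0,0,-0.012,0,-1]

```text
time: 5.1
tool_pos: [0.4895, -0.1217, 0.0852]
tool_rot: [3.139, 0.001, 1.586]
contact_force: [-0.9, 1.7, 11.1]
opening: 0.0004
grip_force: 5.5
```

>>> jog_arm:
  plan:
    - [0,0,0.15,0,-1]
    - [0.5,0.2,0.16,0,-1]
    - [1,0.3,0.16,0,-1]

```text
time: 5.4
tool_pos: [0.5694, -0.0969, 0.0979]
tool_rot: [3.141, 0.0, 1.585]
contact_force: [0.8, -1.4, 0.8]
opening: 0.0004
grip_force: 0.0
```

>>> jog_arm:
  plan:
    - [0.5,0.15,0,0,-1]
    - [1,0.3,0,0,-1]

```text
time: 5.6
tool_pos: [0.65, -0.0729, 0.0972]
tool_rot: [3.141, 0.0, 1.586]
contact_force: [0.5, -0.4, 0.8]
opening: 0.0007
grip_force: 0.0
```

>>> jog_arm:
  plan:
    - [0.21,0.045,0,0,-1]
    - [0.21,0.045,0,0,-1]
    - [0.21,0.045,-0.07,0,-1]
    - [0.21,0.045,-0.09,0,-1]
    - [0.21,0.045,-0.09,0,-1]

```text
time: 6.1
tool_pos: [0.6641, -0.0702, 0.0891]
tool_rot: [-3.14, -0.0, 1.586]
contact_force: [0.1, -1.1, 0.0]
opening: 0.0005
grip_force: 0.0
```

>>> jog_arm:
  plan:
    - [0,0,-0.012,0,-1]
    - [0,0,-0.025,0,-1]
    - [0,0,-0.025,0,-1]

```text
time: 6.4
tool_pos: [0.6653, -0.0702, 0.0877]
tool_rot: [3.141, 0.0, 1.586]
contact_force: [-0.5, -1.3, 1.6]
opening: 0.0003
grip_force: 0.6
```

>>> jog_arm:
  plan:
    - [0,0,-0.012,0,-1]
    - [0,0,-0.012,0,-1]

```text
time: 6.6
tool_pos: [0.6657, -0.07, 0.0867]
tool_rot: [3.141, 0.0, 1.586]
contact_force: [0.6, -1.5, 1.5]
opening: 0.0001
grip_force: 1.0
```

>>> jog_arm:
  plan:
    - [0,0,-0.012,0,-1]
    - [0,0,-0.012,0,-1]

```text
time: 6.8
tool_pos: [0.6656, -0.0698, 0.0856]
tool_rot: [3.141, 0.0, 1.586]
contact_force: [1.3, -1.3, 1.9]
opening: 0.0004
grip_force: 1.1
```

>>> jog_arm:
  plan:
    - [0,0,-0.012,0,-1]
    - [0,0,-0.025,0,-1]

```text
time: 7.0
tool_pos: [0.6659, -0.0698, 0.084]
tool_rot: [3.14, 0.0, 1.586]
contact_force: [1.2, -0.5, 8.6]
opening: 0.0005
grip_force: 4.4
```

>>> jog_arm:
  plan:
    - [0,0,-0.012,0,-1]
    - [0,0,-0.012,0,-1]

```text
time: 7.2
tool_pos: [0.666, -0.0698, 0.0839]
tool_rot: [3.14, 0.001, 1.587]
contact_force: [-1.6, -0.7, 9.3]
opening: 0.0003
grip_force: 4.5
```

>>> jog_arm:
  plan:
    - [0,0,0.15,0,-1]
    - [-0.15,0.5,0.18,0,-1]
    - [-0.3,1,0.18,0,-1]

```text
time: 7.5
tool_pos: [0.6409, 0.0104, 0.0972]
tool_rot: [-3.141, -0.0, 1.584]
contact_force: [0.3, 1.2, 0.6]
opening: 0.0004
grip_force: 0.0
```

>>> jog_arm:
  plan:
    - [-0.15,0.5,0,0,-1]
    - [-0.3,1,0,0,-1]

```text
time: 7.7
tool_pos: [0.6161, 0.0918, 0.0968]
tool_rot: [-3.14, -0.0, 1.586]
contact_force: [0.6, 0.7, -0.1]
opening: 0.0005
grip_force: 0.0
```

>>> jog_arm:
  plan:
    - [-0.05,0.21,0,0,-1]
    - [-0.05,0.21,0,0,-1]
    - [-0.05,0.21,-0.07,0,-1]
    - [-0.05,0.21,-0.1,0,-1]
    - [-0.05,0.21,-0.1,0,-1]

```text
time: 8.2
tool_pos: [0.6133, 0.1055, 0.088]
tool_rot: [-3.14, 0.0, 1.584]
contact_force: [1.4, 0.4, 0.9]
opening: 0.0001
grip_force: 0.0
```

>>> jog_arm:
  plan:
    - [0,0,-0.012,0,-1]
    - [0,0,-0.025,0,-1]
    - [0,0,-0.025,0,-1]

```text
time: 8.5
tool_pos: [0.6134, 0.1067, 0.0868]
tool_rot: [-3.141, 0.0, 1.586]
contact_force: [-0.5, -0.7, -0.5]
opening: 0.0003
grip_force: 0.0
```

>>> jog_arm:
  plan:
    - [0,0,-0.012,0,-1]
    - [0,0,-0.012,0,-1]

```text
time: 8.7
tool_pos: [0.6133, 0.107, 0.0859]
tool_rot: [3.142, 0.0, 1.586]
contact_force: [0.0, 0.5, -0.6]
opening: 0.0005
grip_force: 0.0
```

>>> jog_arm:
  plan:
    - [0,0,-0.012,0,-1]
    - [0,0,-0.012,0,-1]

```text
time: 8.9
tool_pos: [0.6135, 0.1071, 0.0855]
tool_rot: [3.141, 0.0, 1.587]
contact_force: [-0.6, 0.5, 3.6]
opening: 0.0005
grip_force: 1.7
```

>>> jog_arm:
  plan:
    - [0,0,-0.006,0,-1]
    - [0,0,-0.006,0,-1]

```text
time: 9.1
tool_pos: [0.6136, 0.107, 0.0854]
tool_rot: [3.14, 0.0, 1.587]
contact_force: [-1.6, 0.3, 5.9]
opening: 0.0005
grip_force: 3.2
```

>>> jog_arm:
  plan:
    - [0,0,0.2,0,-1]
    - [-0.2,-0.1,0.25,0.1,-1]
    - [-0.5,-0.15,0.25,0.2,-1]
    - [-1,-0.3,0.25,0.3,-0.5]
    - [-1,-0.3,0.25,0.4,0]
    - [-1,-0.3,0.25,0.5,0]
    - [-1,-0.3,0.25,0.55,0]

```text
time: 9.8
tool_pos: [0.5331, 0.083, 0.1046]
tool_rot: [3.141, 0.0, 2.456]
contact_force: [0.3, -0.3, -0.2]
opening: 0.0281
grip_force: 0.0
```

>>> jog_arm:
  plan:
    - [-0.2,-0.1,0,0.1,0]
    - [-0.5,-0.15,0,0.2,0]
    - [-1,-0.3,0,0.3,0]
    - [-1,-0.3,0,0.4,0]
    - [-1,-0.3,0,0.5,0]
    - [-1,-0.3,0,0.55,0]

```text
time: 10.4
tool_pos: [0.4532, 0.059, 0.1046]
tool_rot: [3.142, 0.0, -2.963]
contact_force: [-0.3, -0.0, -0.7]
opening: 0.0459
grip_force: 0.0
```

>>> jog_arm:
  plan:
    - [-0.21,-0.04,0,0.1,0]
    - [-0.21,-0.04,0,0.2,0]
    - [-0.21,-0.04,0,0.3,0]
    - [-0.21,-0.04,0,0.4,0]
    - [-0.21,-0.04,0,0.5,0]
    - [-0.21,-0.04,0,0.57,0]
    - [-0.21,-0.04,0,0.57,0]
    - [-0.21,-0.04,0,0.57,0]

```text
time: 11.2
tool_pos: [0.4365, 0.0559, 0.1044]
tool_rot: [3.141, 0.0, -2.077]
contact_force: [0.0, -0.8, 0.3]
opening: 0.0461
grip_force: 0.0
```

```bash
python3 - <<'E'
from h import *
s=readout.observe();print(s["qpos"][[0,5]],s["tool_pos"],s["tool_rot"],s["opening"])
im=cams.read_camera("wrist");cv2.imwrite("pics/w1.png",im)
E
```

```text
[-0.04725302 -2.68228108] [0.43650834 0.05587405 0.10444444] [ 3.14144079e+00  3.12915465e-05 -2.07743946e+00] 0.04609605677941806
```

View pics/w1.png

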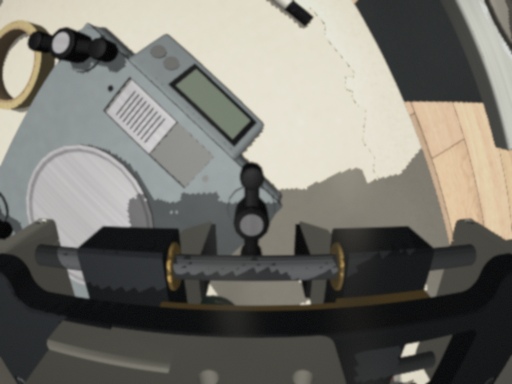

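The wrist view shows the FL knob at (251,215), midway between the open fingers and with its wing square to the closing line. I'll go down and grip the hub.

>>> jog_arm:
  plan:
    - [0,0,-0.3,0,0]
    - [0,0,-0.57,0,0]
    - [0,0,-0.57,0,0]
    - [0,0,-0.57,0,-1]
    - [0,0,-0.57,0,-1]
    - [0,0,-0.57,0,-1]
    - [0,0,-0.57,0,-1]
    - [0,0,-0.57,0,-1]
  squeeze: 25

```text
time: 12.05
tool_pos: [0.439, 0.055, 0.0599]
tool_rot: [-3.136, 0.002, -2.074]
contact_force: [5.0, -4.4, -2.9]
opening: 0.0232
grip_force: 24.9
```

>>> jog_arm:
  plan:
    - [0,0,0,-0.09,-1]
    - [0,0,0,-0.18,-1]
    - [0,0,0,-0.27,-1]
    - [0,0,0,-0.36,-1]
    - [0,0,0,-0.45,-1]
    - [0,0,0,-0.54,-1]
    - [0,0,0,-0.63,-1]
    - [0,0,0,-0.72,-1]
    - [0,0,0,-0.81,-1]
    - [0,0,0,-0.9,-1]
    - [0,0,0,-1,-1]
    - [0,0,0,-1,-1]

```text
time: 13.25
tool_pos: [0.4399, 0.0543, 0.0609]
tool_rot: [3.14, 0.008, 2.635]
contact_force: [2.1, -11.2, 6.1]
opening: 0.0231
grip_force: 25.0
```

>>> jog_arm:
  plan:
    - [0,0,0,-0.09,-1]
    - [0,0,0,-0.18,-1]
    - [0,0,0,-0.27,-1]
    - [0,0,0,-0.36,-1]
    - [0,0,0,-0.45,-1]
    - [0,0,0,-0.54,-1]
    - [0,0,0,-0.63,-1]
    - [0,0,0,-0.72,-1]
    - [0,0,0,-0.81,-1]
    - [0,0,0,-0.9,-1]
    - [0,0,0,-1,-1]
    - [0,0,0,-1,-1]

```text
time: 14.45
tool_pos: [0.44, 0.0538, 0.062]
tool_rot: [3.132, -0.001, 1.064]
contact_force: [-0.9, -12.7, 20.7]
opening: 0.0236
grip_force: 25.0
```

>>> jog_arm:
  plan:
    - [0,0,0.02,-0.09,-1]
    - [0,0,0.03,-0.18,-1]
    - [0,0,0.03,-0.27,-1]
    - [0,0,0.03,-0.36,-1]
    - [0,0,0.03,-0.45,-1]
    - [0,0,0.03,-0.54,-1]
    - [0,0,0.03,-0.63,-1]
    - [0,0,0.03,-0.72,-1]
    - [0,0,0.03,-0.81,-1]
    - [0,0,0.03,-0.9,-1]
    - [0,0,0.03,-1,-1]
    - [0,0,0.03,-1,-1]

```text
time: 15.65
tool_pos: [0.4402, 0.054, 0.0637]
tool_rot: [-3.14, -0.009, -0.507]
contact_force: [3.6, -10.5, 9.9]
opening: 0.0235
grip_force: 25.0
```

>>> jog_arm:
  plan:
    - [0,0,0,-0.09,-1]
    - [0,0,0,-0.18,-1]
    - [0,0,0,-0.18,-1]
    - [0,0,0,-0.18,0]
    - [0,0,0,-0.18,0]
    - [0,0,0,-0.18,0]
    - [0,0,0.3,-0.18,0]
    - [0,0,0.6,-0.18,0]
    - [0,0,0.6,-0.18,0]

```text
time: 16.55
tool_pos: [0.438, 0.056, 0.1115]
tool_rot: [-3.138, -0.003, -0.785]
contact_force: [0.7, 0.5, 0.1]
opening: 0.046
grip_force: 0.0
```

```bash
python3 - <<'E'
from h import *
s=readout.observe();print(s["qpos"][[0,5]],s["tool_pos"],s["tool_rot"],s["opening"])
im=cams.read_camera("wrist");cv2.imwrite("pics/w2.png",im)
E
```

```text
[-0.0467172   2.30913252] [0.43802268 0.05604074 0.11150001] [-3.1384517  -0.00328572 -0.78514704] 0.046017541417907794
```

View pics/w2.png

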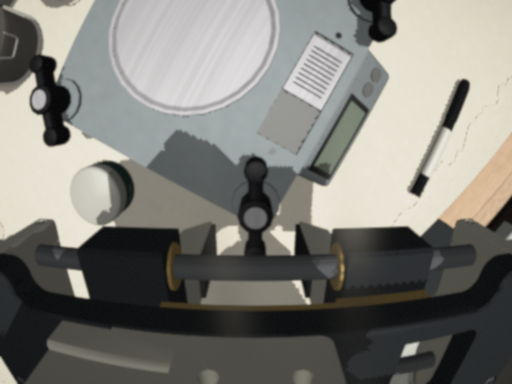

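The knob turned with the gripper without slipping. I'll shut the fingers and press FL again as a check.

>>> jog_arm:
  plan:
    - [0,0,0,0,-1]
    - [0,0,0,0,-1]
    - [0,0,0,0,-1]
    - [0,0,-0.2,0,-1]
    - [0,0,-0.27,0,-1]
    - [0,0,-0.28,0,-1]
    - [0,0,-0.28,0,-1]
  squeeze: 20

```text
time: 17.3
tool_pos: [0.437, 0.0559, 0.0874]
tool_rot: [-3.141, -0.0, -0.785]
contact_force: [-0.9, 0.1, 7.5]
opening: 0.0005
grip_force: 3.7
```

>>> jog_arm:
  plan:
    - [0,0,-0.012,0,-1]
    - [0,0,-0.012,0,-1]

```text
time: 17.5
tool_pos: [0.437, 0.056, 0.0871]
tool_rot: [-3.141, -0.001, -0.785]
contact_force: [-2.7, 0.4, 16.4]
opening: 0.0004
grip_force: 7.9
```

>>> jog_arm:
  plan:
    - [0,0,-0.012,0,-1]
    - [0,0,-0.012,0,-1]

```text
time: 17.7
tool_pos: [0.4371, 0.056, 0.0869]
tool_rot: [-3.14, -0.001, -0.785]
contact_force: [-6.1, 1.5, 23.9]
opening: 0.0006
grip_force: 12.1
```

>>> jog_arm:
  plan:
    - [0,0,-0.006,0,-1]
    - [0,0,-0.006,0,-1]

```text
time: 17.9
tool_pos: [0.4371, 0.056, 0.0867]
tool_rot: [-3.14, -0.001, -0.785]
contact_force: [-6.8, 0.1, 28.2]
opening: 0.0003
grip_force: 14.3
```

>>> jog_arm:
  plan:
    - [0,0,0.15,0,-1]
    - [0.5,-0.26,0.18,0,-1]
    - [0.95,-0.52,0.18,0,-1]

```text
time: 18.2
tool_pos: [0.5136, 0.0141, 0.0996]
tool_rot: [-3.141, -0.001, -0.784]
contact_force: [1.1, 0.5, 0.1]
opening: 0.0003
grip_force: 0.0
```

>>> jog_arm:
  plan:
    - [0.5,-0.26,0,0,-1]
    - [0.95,-0.52,0,0,-1]

```text
time: 18.4
tool_pos: [0.5899, -0.0283, 0.0986]
tool_rot: [3.141, 0.0, -0.785]
contact_force: [0.5, 0.3, -0.8]
opening: 0.0003
grip_force: 0.0
```

>>> jog_arm:
  plan:
    - [0.5,-0.26,0,0,-1]
    - [0.95,-0.52,0,0,-1]
    - [0.95,-0.52,0,0,-1]
    - [0.95,-0.52,-0.12,0,-1]
    - [0.95,-0.52,-0.12,0,-1]
    - [0.95,-0.52,-0.12,0,-1]

```text
time: 19.0
tool_pos: [0.6632, -0.068, 0.0888]
tool_rot: [3.14, 0.002, -0.785]
contact_force: [0.6, 0.1, -0.3]
opening: 0.0007
grip_force: 0.0
```

>>> jog_arm:
  plan:
    - [0,0,-0.012,0,-1]
    - [0,0,-0.012,0,-1]

```text
time: 19.2
tool_pos: [0.6643, -0.0685, 0.0888]
tool_rot: [-3.141, -0.0, -0.785]
contact_force: [-0.9, 0.1, -0.4]
opening: 0.0006
grip_force: 0.0
```

>>> jog_arm:
  plan:
    - [0,0,-0.012,0,-1]
    - [0,0,-0.012,0,-1]

```text
time: 19.4
tool_pos: [0.6645, -0.0688, 0.0875]
tool_rot: [3.142, -0.0, -0.785]
contact_force: [-0.1, 0.2, 0.0]
opening: 0.0008
grip_force: 0.0
```

>>> jog_arm:
  plan:
    - [0,0,-0.006,0,-1]
    - [0,0,-0.006,0,-1]

```text
time: 19.6
tool_pos: [0.6645, -0.069, 0.0869]
tool_rot: [3.141, 0.0, -0.786]
contact_force: [-0.4, -0.2, -0.1]
opening: 0.0003
grip_force: 0.0
```

>>> jog_arm:
  plan:
    - [0,0,-0.012,0,-1]
    - [0,0,-0.012,0,-1]

```text
time: 19.8
tool_pos: [0.6645, -0.069, 0.0857]
tool_rot: [3.141, 0.0, -0.786]
contact_force: [-0.1, -0.5, 0.2]
opening: 0.0005
grip_force: 0.0
```

>>> jog_arm:
  plan:
    - [0,0,-0.01,0,-1]
    - [0,0,-0.01,0,-1]

```text
time: 20.0
tool_pos: [0.6645, -0.0689, 0.085]
tool_rot: [3.141, 0.0, -0.785]
contact_force: [-0.2, -0.1, -1.0]
opening: 0.0002
grip_force: 0.0
```

>>> jog_arm:
  plan:
    - [0,0,-0.006,0,-1]
    - [0,0,-0.006,0,-1]

```text
time: 20.2
tool_pos: [0.6645, -0.0689, 0.0846]
tool_rot: [3.141, 0.0, -0.785]
contact_force: [-0.1, 0.2, -0.5]
opening: 0.0004
grip_force: 0.0
```

>>> jog_arm:
  plan:
    - [0,0,-0.006,0,-1]
    - [0,0,-0.006,0,-1]

```text
time: 20.4
tool_pos: [0.6646, -0.069, 0.0842]
tool_rot: [3.142, -0.0, -0.785]
contact_force: [0.5, -0.4, 0.1]
opening: 0.0003
grip_force: 0.0
```

>>> jog_arm:
  plan:
    - [0,0,-0.006,0,-1]
    - [0,0,-0.006,0,-1]

```text
time: 20.6
tool_pos: [0.6646, -0.069, 0.084]
tool_rot: [-3.142, -0.0, -0.785]
contact_force: [-0.5, -0.5, 2.7]
opening: 0.0003
grip_force: 1.2
```

>>> jog_arm:
  plan:
    - [0,0,-0.006,0,-1]
    - [0,0,-0.006,0,-1]

```text
time: 20.8
tool_pos: [0.6647, -0.069, 0.0839]
tool_rot: [-3.141, -0.001, -0.785]
contact_force: [-2.0, 0.3, 5.0]
opening: 0.0003
grip_force: 2.5
```

>>> jog_arm:
  plan:
    - [0,0,-0.006,0,-1]
    - [0,0,-0.006,0,-1]

```text
time: 21.0
tool_pos: [0.6647, -0.069, 0.0838]
tool_rot: [-3.141, -0.001, -0.785]
contact_force: [-2.1, 1.1, 7.0]
opening: 0.0006
grip_force: 3.5
```

>>> jog_arm:
  plan:
    - [0,0,0.12,0,-1]
    - [-0.5,-0.15,0.15,0,-1]
    - [-1,-0.3,0.15,0,-1]

```text
time: 21.3
tool_pos: [0.5843, -0.093, 0.095]
tool_rot: [-3.141, -0.001, -0.784]
contact_force: [-1.1, -0.6, 0.1]
opening: 0.0006
grip_force: 0.0
```

>>> jog_arm:
  plan:
    - [-0.5,-0.15,0,0,-1]
    - [-1,-0.3,0,0,-1]

```text
time: 21.5
tool_pos: [0.5031, -0.1172, 0.095]
tool_rot: [-3.142, -0.001, -0.785]
contact_force: [-0.4, -0.7, -0.1]
opening: 0.0006
grip_force: 0.0
```

>>> jog_arm:
  plan:
    - [-0.21,-0.045,0,0,-1]
    - [-0.21,-0.045,0,0,-1]
    - [-0.21,-0.045,-0.1,0,-1]
    - [-0.21,-0.045,-0.1,0,-1]
    - [-0.21,-0.045,-0.1,0,-1]

```text
time: 22.0
tool_pos: [0.4885, -0.1203, 0.0863]
tool_rot: [3.141, 0.0, -0.785]
contact_force: [0.0, 0.0, -0.4]
opening: 0.0005
grip_force: 0.0
```

>>> jog_arm:
  plan:
    - [0,0,-0.006,0,-1]
    - [0,0,-0.006,0,-1]

```text
time: 22.2
tool_pos: [0.4881, -0.1204, 0.0861]
tool_rot: [3.141, 0.0, -0.785]
contact_force: [0.4, 0.4, -0.3]
opening: 0.0008
grip_force: 0.0
```

>>> jog_arm:
  plan:
    - [0,0,-0.006,0,-1]
    - [0,0,-0.006,0,-1]

```text
time: 22.4
tool_pos: [0.488, -0.1205, 0.0859]
tool_rot: [-3.141, -0.0, -0.785]
contact_force: [0.5, 0.8, 0.8]
opening: 0.0002
grip_force: 0.4
```

>>> jog_arm:
  plan:
    - [0,0,-0.006,0,-1]
    - [0,0,-0.006,0,-1]

```text
time: 22.6
tool_pos: [0.488, -0.1205, 0.0857]
tool_rot: [-3.141, -0.001, -0.785]
contact_force: [-0.3, 0.8, 5.2]
opening: 0.0002
grip_force: 2.2
```

Firm contact on FR now comes 0.3 mm higher than before, so it has shed about half its load and the four feet are roughly balanced. Next, the lock plate.

>>> jog_arm:
  plan:
    - [0,0,0.15,0,-1]
    - [-0.1,0.5,0.15,0.09,-1]
    - [-0.16,0.91,0.15,0.18,-1]
    - [-0.16,0.91,0.15,0.27,-1]
    - [-0.16,0.91,0.15,0.36,-1]
    - [-0.16,0.91,0.15,0.45,-1]
    - [-0.16,0.91,0.15,0.54,-1]
    - [-0.16,0.91,0.15,0.63,-1]
    - [-0.16,0.91,0.15,0.68,-1]
    - [-0.16,0.91,-0.2,0.68,-1]
    - [-0.16,0.91,-0.36,0.68,-1]
    - [-0.16,0.91,-0.36,0.68,-1]

```text
time: 23.8
tool_pos: [0.4739, -0.0476, 0.0556]
tool_rot: [-3.14, 0.003, 0.283]
contact_force: [-1.3, -0.1, -0.4]
opening: 0.0005
grip_force: 0.0
```

>>> jog_arm:
  plan:
    - [0,0,-0.015,0,-1]
    - [0,0,-0.03,0,-1]
    - [0,0,-0.03,0,-1]

```text
time: 24.1
tool_pos: [0.4754, -0.0479, 0.0548]
tool_rot: [3.141, -0.001, 0.283]
contact_force: [-0.5, -0.2, -0.0]
opening: 0.0003
grip_force: 0.0
```

>>> jog_arm:
  plan:
    - [0,0,-0.01,0,-1]
    - [0,0,-0.01,0,-1]

```text
time: 24.3
tool_pos: [0.4751, -0.0478, 0.0536]
tool_rot: [3.141, -0.0, 0.283]
contact_force: [0.1, -0.6, 0.0]
opening: 0.0005
grip_force: 0.0
```

>>> jog_arm:
  plan:
    - [0,0,-0.012,0,-1]
    - [0,0,-0.024,0,-1]
    - [0,0,-0.024,0,-1]

```text
time: 24.6
tool_pos: [0.4748, -0.0478, 0.0512]
tool_rot: [-3.142, 0.0, 0.283]
contact_force: [-0.5, 0.2, 0.1]
opening: 0.0007
grip_force: 0.0
```

>>> jog_arm:
  plan:
    - [0,0,-0.01,0,-1]
    - [0,0,-0.01,0,-1]

```text
time: 24.8
tool_pos: [0.475, -0.0478, 0.0506]
tool_rot: [3.141, -0.0, 0.283]
contact_force: [0.2, 0.3, 0.3]
opening: 0.0008
grip_force: 0.3
```

>>> jog_arm:
  plan:
    - [0,0,-0.006,0,-1]
    - [0,0,-0.006,0,-1]

```text
time: 25.0
tool_pos: [0.475, -0.0478, 0.0504]
tool_rot: [3.141, -0.0, 0.283]
contact_force: [-1.5, 0.0, 4.8]
opening: 0.0007
grip_force: 2.3
```

>>> jog_arm:
  plan:
    - [0,0,-0.006,0,-1]
    - [0,0,-0.006,0,-1]

```text
time: 25.2
tool_pos: [0.475, -0.0478, 0.0503]
tool_rot: [3.141, -0.0, 0.283]
contact_force: [-2.6, 0.5, 9.1]
opening: 0.0001
grip_force: 4.3
```

>>> jog_arm:
  plan:
    - [-0.015,0.05,0,0,-1]
    - [-0.029,0.1,0,0,-1]
    - [-0.044,0.15,0,0,-1]
    - [-0.058,0.2,0,0,-1]
    - [-0.058,0.2,0,0,-1]

```text
time: 25.7
tool_pos: [0.4703, -0.0317, 0.0504]
tool_rot: [3.141, -0.0, 0.283]
contact_force: [-3.2, -1.6, 10.8]
opening: 0.0006
grip_force: 5.0
```

Sliding well. Continuing to the stop.

>>> jog_arm:
  plan:
    - [-0.022,0.075,0,0,-1]
    - [-0.044,0.15,0,0,-1]
    - [-0.066,0.225,0,0,-1]
    - [-0.088,0.3,0,0,-1]
    - [-0.11,0.375,0,0,-1]
    - [-0.11,0.375,0,0,-1]

```text
time: 26.3
tool_pos: [0.4628, -0.0019, 0.0507]
tool_rot: [3.139, -0.003, 0.283]
contact_force: [0.3, -0.7, 8.5]
opening: 0.0005
grip_force: 4.3
```

```bash
python3 - <<'E'
from h import *
im=cams.read_camera("wrist");cv2.imwrite("pics/w3.png",im)
E
```

View pics/w3.png

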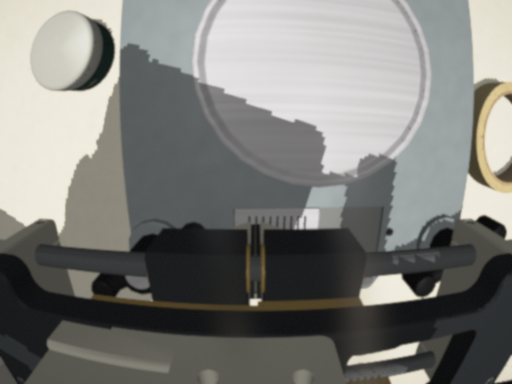

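The ribbed plate now spans pixels 235–320 with the recess empty from 320 to 382, so it is at or near its left end. I'll nudge it a bit further, lift off and check.

>>> jog_arm:
  plan:
    - [-0.015,0.05,-0.003,0,-1]
    - [-0.015,0.05,-0.003,0,-1]
    - [-0.015,0.05,0.3,0,-1]
    - [-0.4,0.05,1,0,-1]
    - [-1,0.05,1,0,-1]
    - [-1,0.05,1,0,-1]

```text
time: 26.95
tool_pos: [0.3771, 0.0029, 0.1303]
tool_rot: [-3.141, 0.002, 0.283]
contact_force: [0.9, -0.0, -0.3]
opening: 0.0006
grip_force: 0.0
```

>>> jog_arm:
  plan:
    - [0,0.5,0.5,0,-1]
    - [0,1,0.5,0,-1]
    - [0,1,0.5,0,-1]

```text
time: 27.25
tool_pos: [0.3819, 0.086, 0.1708]
tool_rot: [-3.141, -0.003, 0.287]
contact_force: [0.8, -0.8, -0.2]
opening: 0.0006
grip_force: 0.0
```

>>> jog_arm:
  plan:
    - [0,0.5,0.2,0,-1]
    - [0,1,0.2,0,-1]
    - [0,1,0.2,0,-1]

```text
time: 27.55
tool_pos: [0.3816, 0.1653, 0.1855]
tool_rot: [-3.141, -0.001, 0.287]
contact_force: [0.6, 0.4, 0.2]
opening: 0.0005
grip_force: 0.0
```

```bash
python3 - <<'E'
from h import *
im=cams.read_camera("top");print(readout.observe()["time"])
cv2.imwrite("pics/t3.png",cv2.resize(im[125:250,165:335],None,fx=4.5,fy=4.5,interpolation=cv2.INTER_CUBIC))
E
```

```text
27.6
```

View pics/t3.png

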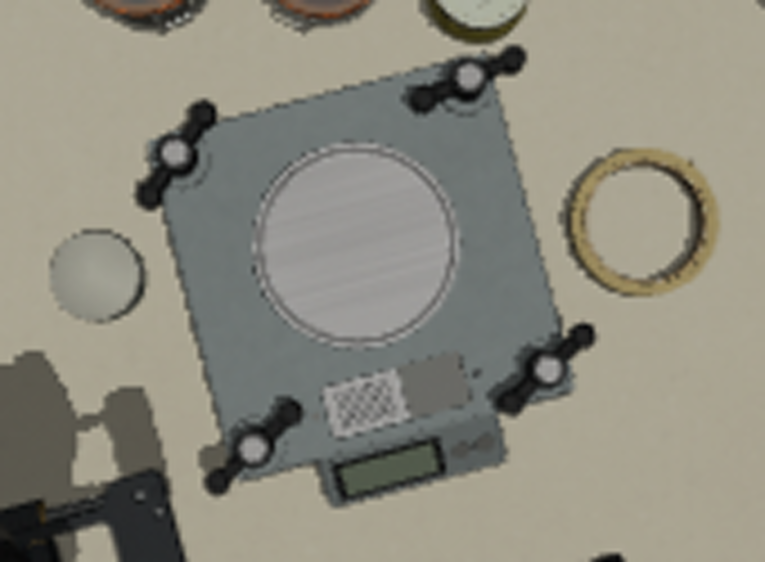

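```bash
python3 - <<'E'
from h import *
c=cams.calibration("top")
for f in("topc","t3"):
    im=cv2.imread(f"pics/{f}.png");g=cv2.cvtColor(im,cv2.COLOR_BGR2GRAY).astype(np.uint8)
    g=cv2.GaussianBlur(g,(0,0),5);m=np.zeros_like(g);m[350:442,315:475]=g[350:442,315:475]>138
    n,l,st,ce=cv2.connectedComponentsWithStats(m);i=1+st[1:,4].argmax()
    p=ray(c,crop2px(ce[i]),.0505);print(f,st[i],ce[i],p)
    r=lambda q:ray(c,crop2px(q),.088)
hub0=[(251,453),(546,373),(173,157),(467,79)];hub1=[(254,448),(547,370),(175,153),(469,76)]
d=np.mean([r(b)-r(a) for a,b in zip(hub0,hub1)],0);print("scale shift",d)
E
```

```text
Traceback (most recent call last):
ValueError: attempt to get argmax of an empty sequence
```

```bash
python3 - <<'E'
from h import *
c=cams.calibration("top");P=[]
for f in("topc","t3"):
    im=cv2.imread(f"pics/{f}.png");g=cv2.cvtColor(im,cv2.COLOR_BGR2GRAY)
    g=cv2.GaussianBlur(g,(0,0),6);m=np.zeros_like(g);s=g[345:440,320:470]
    t,b=cv2.threshold(np.ascontiguousarray(s),0,1,cv2.THRESH_OTSU);m[345:440,320:470]=b
    n,l,st,ce=cv2.connectedComponentsWithStats(m);i=1+st[1:,4].argmax()
    p=ray(c,crop2px(ce[i]),.0505);P.append(p);print(f,t,st[i],ce[i],p.round(4))
r=lambda q:ray(c,crop2px(q),.088)
hub0=[(251,453),(546,373),(173,157),(467,79)];hub1=[(254,448),(547,370),(175,153),(469,76)]
d=np.mean([r(b)-r(a) for a,b in zip(hub0,hub1)],0);print("scale shift",d,"travel",np.linalg.norm(P[1]-P[0]-d))
E
```

```text
topc 111.0 [ 377  350   90   76 4926] [422.20056841 387.96954933] [ 0.477  -0.0472  0.0505]
t3 119.0 [ 320  363   90   76 5109] [364.54159327 402.06987669] [ 0.4675 -0.0115  0.0505]
scale shift [ 0.00228221 -0.00114738  0.        ] travel 0.03867804734452358
```

Lock travel measures about 39 mm, which fits the 40 mm stop, and the scale has moved only about 2.5 mm. Handing in.

```bash
python3 -c "
from cell import ticket
print(ticket.hand_in())"
```

```text
the job is handed in; nothing more can be done
None
```

The job is handed in, with no verdict shown: I screwed the front-left foot down about 4.8 mm, and the three corners I pressed again (front-left, back-right, front-right) stood firm. The lock plate is at its left stop (about 39 mm measured), and the scale moved only about 2.5 mm.

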